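Drop the waiting reject roller into the lever bin and close it softly

ROBOT

A 6-joint arm with a two-finger parallel gripper is mounted at the origin on the work surface. World frame = base frame: x ahead of the robot, y to its left, z up, the work surface at z = 0. Lengths are in m, angles in degrees, forces in N, time in s.
With the tool pointing down it reaches from about 0.4 to 0.825 m from the base axis. Payload 7 kg.
Tool frame: the origin (TCP) lies between the finger pads; the fingertips stand 22 mm ahead of it and the grasp point (between the pads) lies 3 mm ahead of it; z points along the fingers, y is the direction in which the jaws open and shut (so a half turn about z gives the same grasp; the last joint's range is limited). The gripper opens to 88 mm and grips with 3 to 60 N. Pads are 19 mm wide; open, the fingers measure 130 mm over their backs; the gripper's body (78 mm by 193 mm) begins 47 mm behind the grasp point.
Start: joints at [-59.754, 20.546, 0.682, 0, -70.136, -16.507], TCP at [0.16, -0.656, 0.249] pointing down, gripper open.
Joint ranges: [-176.03, 176.03], [-82.01, 121.73], [-58.28, 71.71], [-173.87, 95.51], [-174.79, -0.11], [-173.66, 173.66]. Speed limits (degrees/s): [136.94, 136.94, 172.46, 180, 180, 180].

INTERFACE

Orientations are given as [roll, pitch, yaw] about the fixed x, y, z axes, in that order (R = Rz(yaw) Ry(pitch) Rx(roll)).
In Python, from plant import telemetry, cams, r gives the robot as it stands.
- The arm moves only by the tool carry_out, never from a script. Its argument "commands" is one flat list of numbers, 5 for each row, row after row: the shift along the world's x, y, z as a fraction of full scale, then the turn about the world's z as a fraction of full scale, then the gripper's target within -1 to 1 (shut at 1, half-way at 0, fully open at -1). In form: [x, y, z, turn, claw, x, y, z, turn, claw, ...]. A call has 1 to 8 rows; each row shifts and turns the commanded pose from where the row before left it; what a row does not reach is not made up. Full scale, the value 1, is 0.04 m for a shift and 4 degrees for a turn. A row lasts 1/10 s, in which the tool goes at most 50 mm and 8.59 degrees, less where a joint would pass 70% of its speed; a pose out of reach is approached as far as the arm can. A call with a number of a shift or a turn outside -1 to 1 is refused whole. A call with a gripper value outside its range is refused whole. The fingers move at their own pace and stop on an object; "grip_force" is the grip in N (left out, the last holds). Time passes only in rows, so rows that do not move let the fingers close. It gives the time, the measured TCP pose, the force and the opening at its end, in the units of the state.
- telemetry.get_state(): the state, without advancing time (a new reading comes with each control period).
- cams.capture(name): name is "scene" or "top" or "wrist"; returns a dict with "frame" (420x560x3 uint8, red, green, blue), "camera_matrix" (3x3 intrinsics, pixels), "k1" (the pictures are not rectified: a ray, as slopes to the right and down, at radius r is drawn at 1 + k1 r^2 times it, then the intrinsics apply), "camera_from_world" (4x4, takes a point from world to camera coordinates); the wrist camera has in their place "mount" (4x4, takes a point from camera to tool coordinates, whose origin is the TCP and whose axes are the flange's). Camera axes: x right, y down, z forward; pixel columns grow to the right and rows downward; lengths in m; the calibration is good to about 2 mm. A picture is of the moment at which its call begins: read the wrist's pose just before it. There is no depth.
- r.close_job(): hands the job in, once; it reports no verdict.
The state is a dict: "time_s": time; "joints": joint angles; "qd": joint speeds; "joint_torque": joint torques, N m; "tcp_pos": TCP position; "eef_rot": TCP orientation; "contact_force": force on the tool from outside, world axes, zero at the start; "moment": the same for the moment, N m; "gripper_width": finger opening in m.
Only numpy, scipy, OpenCV 4.12 (cv2) and the standard library are available. Lean on these libraries where they do the work, as an engineer would, in place of code of your own. Each camera call takes 0.05 s, during which the arm holds its last target. There are 200 camera calls.

TASK

One of the two twin reject bins on the print bench has a black roller waiting in its side chute. With your fingertips press that bin's lever all the way down so that its lid lifts wide, keep it down until the roller has rolled into the bin, then let the lever up slowly so that the lid comes to rest shut without ever dropping or slamming. Only push the lever: do not touch the roller or the lids, do not work the other bin, and leave the loose things on the bench where they are.

Things in the scene. Friction and masses are not known exactly. Their poses are not given: they have to be found in the camera images.
- bin_a: The bin with the roller waiting: grey box 160 x 160 mm, 170 high, fixed. Origin under its centre, z up; the lever is on its -x side, the lid is hinged on top of its +x side; a 60 mm wide aluminium chute slopes up and out from the top of its +y side, to 180 mm from the origin. An upright flange on the shut lid keeps the roller in the chute.
- pad_a (a point): Centre of the pad's top face. At rest 199 mm in front (-x) of the bin's origin, on its centre line, 127 mm above the bench; pressed straight down about 57 mm, to 70 mm above the bench, drifting under 10 mm horizontally. Nothing is under it; the pad is about 100 mm clear of the bin's front. This is the lever of the bin with the roller.
- lever_a (a joint): Lever of bin_a: hinged at the bin's front face 90 mm above the bench; it sticks out to the bin's -x and ends in a flat rubber pad 36 (along the lever) x 36 x 10 mm. 0 = at rest (up, lid shut), 0.5 rad = fully down on its stop. No spring: the lid's weight pushes the lever up; 3 to 6 N on the pad presses it; if let go, the lid falls and slams.
- lid_a (a joint): Lid of bin_a, pale frosted sheet in a grey frame, 160 x 160 mm, rigidly linked to the lever: lid angle = 2.2 x lever angle. 0 = shut, 1.1 rad = wide open (its front edge then about 315 mm above the bench, over the bin, away from the lever). 10 mm of pad travel turns it about 0.19 rad. Let up at 20 to 30 mm/s at the pad, it closes softly.
- roller: The waiting black printed roller, 36 mm diameter, 46 mm long, about 45 g, lying in the chute of bin_a with its axis along the bin's x. Origin at its centre. It rolls into the bin by itself about half a second after the lid is half open.
- bin_b: The twin bin, same shape and axes as bin_a, with an empty chute. Must stay shut.
- pad_b (a point): Centre of the top face of the other bin's lever pad (not to be pressed).
- lid_b (a joint): Lid of bin_b, 0 = shut; must stay shut.
- spare_roller: Loose: another black roller, 36 mm diameter, 46 mm tall, standing upright on the bench. Origin under its centre. Leave alone.
- resin_cube: Loose: clear resin cube, 40 mm. Origin under its centre. Leave alone.
- spool: Loose: black filament spool lying flat, 190 mm diameter, 58 mm high. Origin under its centre. Leave alone.
- glue: Loose: white glue bottle, 44 mm diameter, 120 mm tall. Origin under its centre. Leave alone.
- scraper: Loose: bed scraper lying on the bench, under 40 mm high. Leave alone.
- driver: Loose: screwdriver lying on the bench, under 40 mm high. Leave alone.
- socket: Loose: black printed cup-shaped limb socket with a green band, 140 mm wide at the rim, 200 mm tall. Origin under its centre. Leave alone.
There are look-alikes about, which are no part of the job. Leave any green look-alike of the roller alone.

How it is judged:
By the outcome, as a careful person would: the job done as asked, in the order asked, and still so for the second after the job is handed in, with the robot touching nothing.
It also fails if it takes over 38 s, if anything falls off the work surface, if the arm or the gripper's body presses on something with over 40 N, if the wrist force passes 120 N, or if a joint passes its speed limit or range.

## Working session

There is one attempt and no reset: what is moved stays moved. The work goes in short steps, Python scripts to look and compute and a tool call to move; the robot and the scene stay as the last step left them, time stands still between calls to the robot, and variables do not carry over. Pictures are saved under pics/ and viewed, about 8 in all and at most 12, crops included, and the job is handed in when it is done.

Besides the shell and the picture viewer there is one more tool, called as name(argument=value, ...) on one line, values as JSON. carry_out: Moves the arm, as the interface text tells. Shift numbers are shares of 0.04 m and turn numbers shares of 4 degrees, none past 1 either way. Its arguments: {"type":"object","properties":{"commands":{"type":"array"},"grip_force":{"type":"number"}},"required":["commands"]}

```bash
mkdir -p pics
cat > h.py <<'E'
import numpy as np, cv2, pickle
from plant import telemetry, cams, r
def cap(n):
    c=cams.capture(n); cv2.imwrite(f'pics/{n}_{telemetry.get_state()["time_s"]:.2f}.png',c['frame'][:,:,::-1]); pickle.dump(c,open(n+'.pkl','wb')); return c
def load(n): return pickle.load(open(n+'.pkl','rb'))
def proj(c,P):
    T=np.array(c['camera_from_world']);p=np.atleast_2d(P)@T[:3,:3].T+T[:3,3]
    s=p[:,:2]/p[:,2:];s=s*(1+c['k1']*(s**2).sum(1,keepdims=True));K=np.array(c['camera_matrix'])
    return s@K[:2,:2].T+K[:2,2]
def ray(c,uv,z):
    K=np.array(c['camera_matrix']);d=(np.array(uv,float)-K[:2,2])/[K[0,0],K[1,1]];s=d.copy()
    for _ in range(30): s=d/(1+c['k1']*(s@s))
    T=np.array(c['camera_from_world']);R=T[:3,:3];o=-R.T@T[:3,3];v=R.T@np.r_[s,1]
    return o+v*(z-o[2])/v[2]
E
python3 - <<'E'
from h import *
print(telemetry.get_state())
for n in('top','scene'):
    c=cap(n); T=np.array(c['camera_from_world']);print(n,-T[:3,:3].T@T[:3,3],T[:3,:3].round(2))
E
ls pics
```

```text
{'time_s': 0.0, 'joints': array([-5.97521825e+01,  2.05887604e+01,  6.34789861e-01, -1.89174830e-02,
       -7.01348722e+01, -1.65076812e+01]), 'qd': array([ 0.14934924, -0.13558712, -0.02711047,  0.002474  ,  0.00183241,
       -0.07415515]), 'joint_torque': array([ 7.42756620e-04, -5.82722390e+01,  2.93063951e+01,  6.99760839e+00,
        6.91613270e-03, -1.00749439e-04]), 'tcp_pos': array([ 0.16020399, -0.65526204,  0.24766434]), 'eef_rot': array([ 1.79909766e+02, -8.19552678e-03, -1.66266299e+02]), 'contact_force': array([-0.08268583, -0.10317966, -0.46315505]), 'moment': array([-0.0159226 , -0.01249626, -0.01389031]), 'gripper_width': 0.08707221665284375}
top [ 0.38128723 -0.03019635  1.53532491] [[ 0.02 -1.    0.01]
 [-0.99 -0.02 -0.12]
 [ 0.12 -0.01 -0.99]]
scene [1.59865261 0.35793776 1.01640787] [[-0.32  0.95 -0.02]
 [ 0.6   0.18 -0.78]
 [-0.73 -0.26 -0.63]]
scene_0.10.png
top_0.05.png
```

View pics/top_0.05.png

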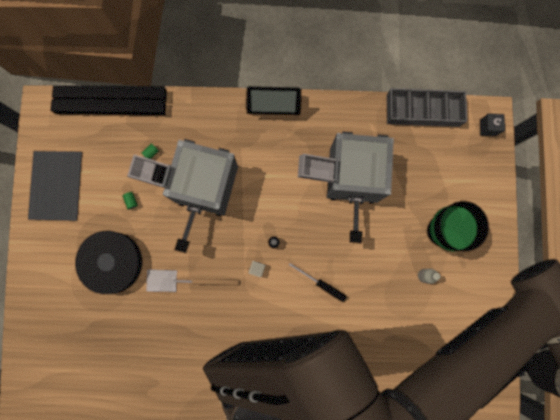

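View pics/scene_0.10.png

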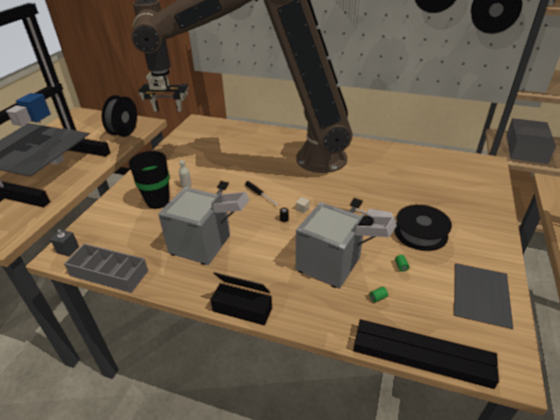

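The top view shows the black roller in the left bin's chute at (160,173), so that one is bin_a. Its pad is at about (182,245). The scene view agrees: the black roller is in the right-hand chute at (372,222).

Run:
```python
from h import *
c=load('top');f=c['frame']
def blob(x0,y0,x1,y1,t):
    g=f[y0:y1,x0:x1].max(2);n,l,s,ce=cv2.connectedComponentsWithStats((g<t).astype('uint8'))
    i=1+s[1:,4].argmax();print(s[i]);return ce[i]+[x0,y0]
pa=blob(172,234,194,258,45);pb=blob(345,228,368,248,45)
print(pa,ray(c,pa,.127),pb,ray(c,pb,.127))
for uv in [(201,178),(361,169)]: print('lid',ray(c,uv,.172))
P=ray(c,pa,.127); L=ray(c,(201,178),.172); v=(L-P)[:2]; print('dist',np.hypot(*v),'yaw',np.degrees(np.arctan2(v[1],v[0])))
a=np.arctan2(v[1],v[0]); print('roller',ray(c,(160,173),.2))
# overlay check
O=np.r_[P[:2]+.199*np.array([np.cos(a),np.sin(a)]),0];R=np.array([[np.cos(a),-np.sin(a),0],[np.sin(a),np.cos(a),0],[0,0,1]])
print('origin',O)
pts=[]
for z in(.17,): pts+=[(x,y,z) for x,y in((-.08,-.08),(.08,-.08),(.08,.08),(-.08,.08))]
pts+=[(-.199+dx,dy,.127) for dx,dy in((-.018,-.018),(.018,-.018),(.018,.018),(-.018,.018))]
pts+=[(-.03,.18,.2),(.03,.18,.2)]
big=cv2.resize(f[:,:,::-1][125:270,110:290],None,fx=4,fy=4)
sc=load('scene');bs=cv2.resize(sc['frame'][:,:,::-1][180:290,280:420],None,fx=4,fy=4)
for p in pts:
    w=O+R@np.array(p)
    u=(proj(c,w)[0]-[110,125])*4+2;cv2.circle(big,tuple(int(k) for k in u),3,(0,0,255),-1)
    u=(proj(sc,w)[0]-[280,180])*4+2;cv2.circle(bs,tuple(int(k) for k in u),3,(0,0,255),-1)
cv2.imwrite('pics/ov1.png',cv2.resize(np.hstack([big[:440,:560],bs[:440]]),None,fx=.71,fy=.71))
```

```text
[  4   5  12  13 108]
[  6   2  10  12 107]
[181.66666667 244.84259259] [0.43822731 0.22643324 0.127     ] [355.4953271  235.92523364] [ 0.47439027 -0.26177556  0.127     ]
lid [0.6215523  0.17288753 0.172     ]
lid [ 0.65760817 -0.26909284  0.172     ]
dist 0.19098480157399675 yaw -16.282071271435008
roller [0.62792438 0.28076266 0.2       ]
origin [0.62924603 0.17064034 0.        ]
```

View pics/ov1.png

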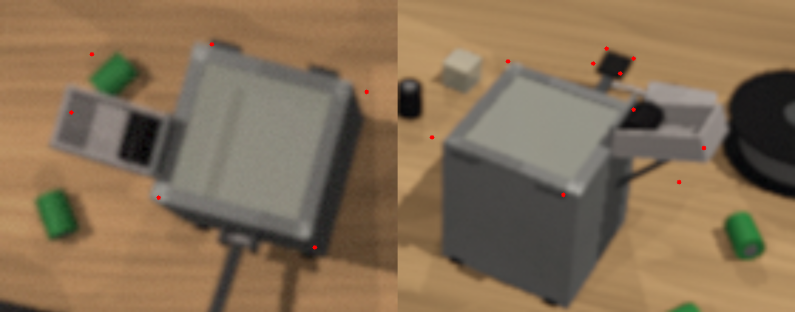

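The pad reprojects correctly in both views. The box overlay is slightly off, but I don't need it for pressing. Next I shut the gripper, travel high around the base, and turn the jaws across the lever.

carry_out(commands=[0.5,0.71,0.1,-0.47,1,0.5,0.71,0.1,-0.47,1,0.5,0.71,0.1,-0.47,1,0.5,0.71,0.1,-0.47,1,0.5,0.71,0.1,-0.47,1,0.5,0.71,0.1,-0.47,1,0.5,0.71,0.1,-0.47,1,0.5,0.71,0.1,-0.47,1], grip_force=20)

```text
time_s: 0.9
tcp_pos: [0.3208, -0.4271, 0.2804]
eef_rot: [180.0, -0.0, 178.6]
contact_force: [-0.4, -0.7, -0.1]
gripper_width: 0.0289
```

carry_out(commands=[0.5,0.71,0,-0.47,1,0.5,0.71,0,-0.47,1,0.5,0.71,0,-0.47,1,0.5,0.71,0,-0.47,1,0.5,0.71,0,-0.47,1,0.5,0.71,0,-0.47,1,0.5,0.71,0,-0.47,1,0.5,0.71,0,-0.47,1])

```text
time_s: 1.7
tcp_pos: [0.4807, -0.1999, 0.2804]
eef_rot: [180.0, -0.0, 163.6]
contact_force: [-0.5, -0.0, 0.5]
gripper_width: 0.0007
```

carry_out(commands=[0,0.7,0,0,1,0,0.7,0,0,1,0,0.7,0,0,1,0,0.7,0,0,1,0,0.7,0,0,1,0,0.7,0,0,1,0,0.7,0,0,1,0,0.7,0,0,1])

```text
time_s: 2.5
tcp_pos: [0.4799, 0.0238, 0.2804]
eef_rot: [-180.0, -0.0, 163.7]
contact_force: [0.5, -0.4, -0.2]
gripper_width: 0.0004
```

carry_out(commands=[-0.15,0.72,0,0,1,-0.15,0.72,0,0,1,-0.15,0.72,0,0,1,-0.15,0.72,0,0,1,-0.15,0.72,0,0,1,-0.15,0.72,0,0,1,-0.15,0.74,0,0,1,0,0,0,0,1])

```text
time_s: 3.3
tcp_pos: [0.4377, 0.2276, 0.2801]
eef_rot: [-180.0, -0.0, 163.8]
contact_force: [0.2, -1.1, 0.3]
gripper_width: 0.0004
```

carry_out(commands=[0,0,-0.6,0,1,0,0,-0.6,0,1,0,0,-0.6,0,1,0,0,-0.4,0,1,0,0,0,0,1])

```text
time_s: 3.8
tcp_pos: [0.4371, 0.2236, 0.1903]
eef_rot: [-179.8, -0.1, 163.6]
contact_force: [0.7, -0.0, -0.2]
gripper_width: 0.0004
```

Run:
```python
from h import *
s=telemetry.get_state();print(s['time_s'],s['tcp_pos'],s['contact_force'])
w=cams.capture('wrist');sc=cap('scene');t=cap('top')
M=np.linalg.inv(np.array(w['mount']));print(np.array(w['mount']).round(3))
from scipy.spatial.transform import Rotation as Ro
R=Ro.from_euler('xyz',s['eef_rot'],degrees=True).as_matrix()
W=np.eye(4);W[:3,:3]=R;W[:3,3]=s['tcp_pos'];w['camera_from_world']=M@np.linalg.inv(W)
pickle.dump(w,open('wrist.pkl','wb'))
im=w['frame'][:,:,::-1].copy()
print(proj(w,[.438,.2264,.127]), proj(w,s['tcp_pos']-[0,0,.022]))
cv2.circle(im,tuple(int(k) for k in proj(w,[.438,.2264,.127])[0]),3,(0,0,255),-1)
b=cv2.resize(sc['frame'][:,:,::-1][150:255,300:440],None,fx=4,fy=4)
cv2.imwrite('pics/w1.png',np.hstack([cv2.resize(im,None,fx=.7,fy=.7)[:294],cv2.resize(b,(392,294))]))
```

```text
3.8 [0.43711607 0.22362722 0.1903036 ] [ 0.66885893 -0.02657201 -0.20617212]
[[ 0.001 -0.958 -0.286  0.078]
 [ 1.     0.001 -0.    -0.   ]
 [ 0.001 -0.286  0.958 -0.137]
 [ 0.     0.     0.     1.   ]]
[[283.78267945 236.40848474]] [[279.25832004 263.7921914 ]]
```

View pics/w1.png

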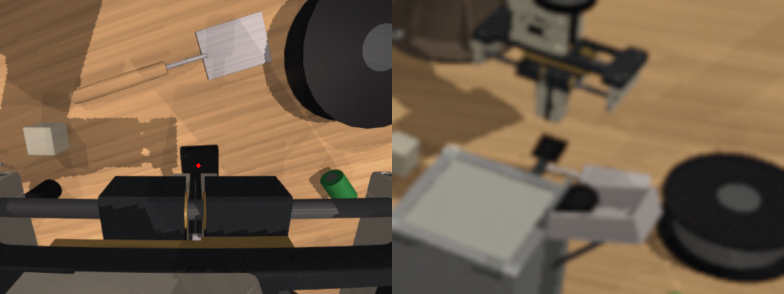

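The wrist view puts my pad estimate (red dot, 198,165) at the centre of the pad (200,164), and the closed fingers are directly above it. The scene view shows clear space around them. I'll press now.

carry_out(commands=[0,0,-0.2,0,1,0,0,-0.2,0,1,0,0,-0.2,0,1,0,0,-0.2,0,1,0,0,-0.1,0,1,0,0,-0.1,0,1,0,0,-0.1,0,1,0,0,-0.1,0,1])

```text
time_s: 4.75
tcp_pos: [0.4384, 0.2254, 0.1447]
eef_rot: [180.0, 0.0, 163.7]
contact_force: [-3.0, -0.3, 4.0]
gripper_width: 0.0003
```

carry_out(commands=[0,0,-0.1,0,1,0,0,-0.1,0,1,0,0,-0.1,0,1,0,0,-0.1,0,1,0,0,-0.1,0,1,0,0,-0.1,0,1,0,0,-0.1,0,1,0,0,-0.1,0,1])

```text
time_s: 5.55
tcp_pos: [0.4382, 0.2251, 0.1121]
eef_rot: [-180.0, -0.0, 163.7]
contact_force: [-2.3, 2.0, 3.4]
gripper_width: 0.0004
```

carry_out(commands=[0,0,-0.1,0,1,0,0,-0.1,0,1,0,0,-0.1,0,1,0,0,-0.1,0,1,0,0,-0.05,0,1,0,0,0,0,1])

```text
time_s: 6.15
tcp_pos: [0.4389, 0.2252, 0.0953]
eef_rot: [180.0, 0.1, 163.7]
contact_force: [-1.9, -1.9, 11.0]
gripper_width: 0.0005
```

carry_out(commands=[0,0,-0.03,0,1,0,0,-0.03,0,1,0,0,0,0,1])

```text
time_s: 6.45
tcp_pos: [0.439, 0.2253, 0.0947]
eef_rot: [179.9, 0.1, 163.7]
contact_force: [-8.4, -4.8, 30.1]
gripper_width: 0.0002
```

It's on the stop: force is up to 30 N with no further travel. I'll ease off slightly, hold, and look.

carry_out(commands=[0,0,0.03,0,1,0,0,0,0,1,0,0,0,0,1,0,0,0,0,1,0,0,0,0,1,0,0,0,0,1,0,0,0,0,1,0,0,0,0,1])

```text
time_s: 7.25
tcp_pos: [0.4389, 0.2253, 0.095]
eef_rot: [179.9, 0.1, 163.7]
contact_force: [-4.7, -2.8, 20.3]
gripper_width: 0.0007
```

Run:
```python
from h import *
s=telemetry.get_state();print(s['time_s'],s['tcp_pos'],s['contact_force'])
sc=cap('scene');t=cap('top')
a=cv2.resize(sc['frame'][:,:,::-1][130:280,270:430],(400,375));b=cv2.resize(t['frame'][:,:,::-1][110:260,100:260],(400,375))
cv2.imwrite('pics/open.png',np.hstack([a,b]))
```

```text
7.25 [0.4389364  0.22528003 0.09497684] [-4.71740354 -2.79931661 20.34304326]
```

View pics/open.png

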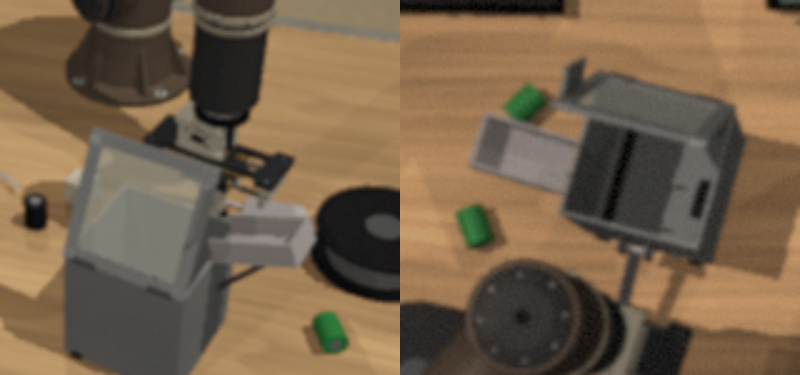

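The lid is wide open, the chute is empty (530,160), and the roller is inside the bin at (700,198). Now I'll let the lever up slowly at 20 mm/s or less.

carry_out(commands=[0,0,0.04,0,1,0,0,0.05,0,1,0,0,0.05,0,1,0,0,0.05,0,1,0,0,0.05,0,1,0,0,0.05,0,1,0,0,0.05,0,1,0,0,0.05,0,1])

```text
time_s: 8.15
tcp_pos: [0.4381, 0.2251, 0.1091]
eef_rot: [-180.0, -0.0, 163.7]
contact_force: [-1.9, -0.0, 2.9]
gripper_width: 0.0003
```

carry_out(commands=[0,0,0.05,0,1,0,0,0.05,0,1,0,0,0.05,0,1,0,0,0.05,0,1,0,0,0.05,0,1,0,0,0.05,0,1,0,0,0.05,0,1,0,0,0.05,0,1])

```text
time_s: 8.95
tcp_pos: [0.4387, 0.2251, 0.1253]
eef_rot: [180.0, 0.0, 163.7]
contact_force: [1.4, -1.9, 2.3]
gripper_width: 0.0003
```

carry_out(commands=[0,0,0.05,0,1,0,0,0.05,0,1,0,0,0.05,0,1,0,0,0.05,0,1,0,0,0.05,0,1,0,0,0.05,0,1,0,0,0.05,0,1,0,0,0.05,0,1])

```text
time_s: 9.75
tcp_pos: [0.4384, 0.2253, 0.1412]
eef_rot: [180.0, 0.0, 163.7]
contact_force: [3.0, -0.3, 2.7]
gripper_width: 0.0004
```

carry_out(commands=[0,0,0.03,0,1,0,0,0.03,0,1,0,0,0.03,0,1,0,0,0.03,0,1,0,0,0.03,0,1,0,0,0.03,0,1,0,0,0.03,0,1,0,0,0.03,0,1])

```text
time_s: 10.55
tcp_pos: [0.4382, 0.2251, 0.1506]
eef_rot: [-180.0, -0.0, 163.7]
contact_force: [3.1, -1.5, 1.2]
gripper_width: 0.0003
```

carry_out(commands=[0,0,0.03,0,1,0,0,0.03,0,1,0,0,0.03,0,1,0,0,0.03,0,1,0,0,0.03,0,1,0,0,0.03,0,1,0,0,0.03,0,1,0,0,0.03,0,1])

```text
time_s: 11.35
tcp_pos: [0.4383, 0.2251, 0.1603]
eef_rot: [180.0, -0.0, 163.7]
contact_force: [-0.6, 0.3, 0.3]
gripper_width: 0.0008
```

carry_out(commands=[0,0,0.2,0,1,0,0,0.4,0,1,0,0,0.5,0,1,0,0,0.5,0,1,0,0,0.5,0,1,0,0,0.3,0,1,0,0,0,0,1,0,0,0,0,1])

```text
time_s: 12.15
tcp_pos: [0.438, 0.225, 0.2558]
eef_rot: [180.0, -0.0, 163.6]
contact_force: [-0.5, -0.4, -0.0]
gripper_width: 0.0006
```

Run:
```python
from h import *
s=telemetry.get_state();print(s['time_s'],s['tcp_pos'],s['contact_force'])
sc=cap('scene');t=cap('top')
a=cv2.resize(sc['frame'][:,:,::-1][130:290,130:450],(400,200));b=cv2.resize(t['frame'][:,:,::-1],(400,300))
cv2.imwrite('pics/end.png',np.vstack([cv2.resize(a,(600,300)),cv2.resize(t['frame'][:,:,::-1][110:310,60:460],(600,300))]))
```

```text
12.15 [0.43802868 0.22501808 0.2558197 ] [-0.4590575  -0.43349978 -0.0240339 ]
```

View pics/end.png

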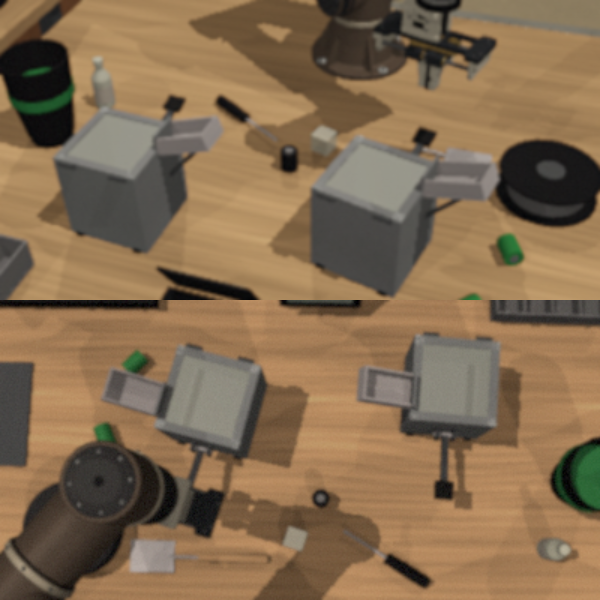

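Both lids are shut, bin_a's chute at (135,392) is empty, the loose things are where they were, and the fingers are clear of the pad.

```bash
python3 -c "
from plant import r
print(r.close_job())"
```

```text
the job is handed in; nothing more can be done
None
```

The job is done and handed in at about 12 s of the 38 s allowed. I pressed the lever of the bin with the black roller (the one on the robot's left, bin_a) down to its stop with the closed fingertips. I held it there until the roller had rolled in, then let it up at about 20 mm/s, slowing to 12 mm/s for the last stretch.

**Last checks:**
- **Pressing:** with the lever down, the pictures showed the lid wide open, the chute empty and the roller inside the bin. The highest force reading was about 30 N, at the fingertips against the stop.
- **Letting up:** each reading taken while the lever rose showed the pad still pushing on the fingers, down to 1.2 N near the top. I read the force only at the end of each move, so I have no continuous record that the lid never dropped.
- **Afterwards:** the final pictures showed both lids shut, the other bin unworked and the loose things where they were. The fingers were well above the pad with no contact force.

**One disagreement:** when I overlaid the bin's outline on the first pictures, the box sat about 6 mm off. The pad position agreed in the top, scene and wrist views, and I used only that to press.

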